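# Seat the tablet bottle and open its safety cap

## Task

Put the closed tablet bottle into the square recess of the wooden holder block and get it fully home and upright on the recess floor so that it cannot turn. Then open its child-safety cap: push the cap down, keep it down while twisting it anticlockwise until it is free, lift it off, and finish still holding the cap level in the gripper, straight above the open bottle and about 10 cm higher than it sat; do not put it down or let go. Do not tip the bottle over, leave it fully seated in the block, and leave the colander, mugs and fork where they are.

Things in the scene. Friction and masses are not known exactly. Their poses are not given: they have to be found in the camera images.
- bottle_foot (a point): Centre of the underside of the tablet bottle: loose, upright, amber plastic, 0.2 to 0.4 kg, cap locked on at the start. z up, x and y square to its flat sides. Square body 60 x 60 mm, 70 mm high (lowest 4 mm only 56 x 56), round shoulder 54 mm wide from 70 to 85 mm, then the neck under the cap.
- cap_mid (a point): Centre of the white ribbed safety cap: a round cup, mouth down, 56 mm in diameter, 36 mm high, 30 g, on the bottle's axis; z up, x along the bottle's x when locked. Locked, its centre is 110 mm above the bottle's underside, with a 7 mm gap from skirt to shoulder. The bottle can be carried by the cap.
- recess (a point): Centre of the floor of the square recess in the fixed wooden holder block (116 x 116 x 31 mm). Recess 64 x 64 mm (2 mm play each side of the bottle), 25 mm deep, 3 mm chamfer at its mouth; its floor is 6 mm above the cart top. x and y are square to its sides, z up; the bottle may go in at any of the four quarter turns.
- bottle: The whole tablet bottle, with the same origin and axes as bottle_foot.
- cap: The whole cap (origin and axes of cap_mid). A spring holds it up with 5 N; pushed down over 4 mm (7 N) it unlocks, at 7 mm (8.5 N) it meets the shoulder. Kept down and turned anticlockwise from above (about +z) by 0.9 to 1.5 rad, best 1.2, it is free to lift straight off. Turned less, it stays caught; it cannot turn clockwise. The recess must keep the bottle from turning.
- colander: Bystander: green plastic colander, 196 mm across, 85 mm high with two handles reaching 116 mm from its axis; origin at the centre of its underside.
- mug_lower: Bystander: white ceramic mug standing on the cart top, 82 mm across, 85 mm high, handle to its +y; origin at the centre of its underside.
- mug_upper: Bystander: an equal mug stacked on the rim of the lower one; origin at the centre of its underside; top of the stack 170 mm high.
- fork: Bystander: stainless fork lying flat, about 190 mm long along its x, 4 mm thick; origin near its middle, underside.
Mind the look-alikes: they are no part of the job. Several things look just like the part that bears recess: the one meant starts nearest to the robot's base.

How it is judged:
By the outcome, as a careful person would: the job done as asked, in the order asked, and still so for the second after the job is handed in, while the arm keeps its last pose, push and grip.
It also fails if it takes over 51 s, if anything falls off the work surface, if the arm or the gripper's body presses on something with over 40 N, if the wrist force passes 120 N, or if a joint passes its speed limit or range.

## Robot

A 6-joint arm with a two-finger parallel gripper is mounted at the origin on the work surface. World frame = base frame: x ahead of the robot, y to its left, z up, the work surface at z = 0. Lengths are in m, angles in rad, forces in N, time in s.
With the tool pointing down it reaches from about 0.35 to 0.975 m from the base axis. Payload 4.9 kg.
Tool frame: the origin (TCP) lies at the very end of the fingers, on their centre line; the grasp point (between the pads) lies 19 mm behind it; x points along the fingers, y is the direction in which the jaws open and shut, and the axes are right-handed (so a half turn about x gives the same grasp; the last joint's range is limited). The gripper opens to 85 mm and grips with 20 to 120 N. Pads are 22 mm wide; open, the fingers measure 114 mm over their backs; the gripper's body (76 mm by 85 mm) begins 54 mm behind the grasp point. The pads swing forward as they close: fully open they stand 13 mm farther back than shut.
Start: joints at [-0.119, 0.053, 1.613, -0, 1.476, -0.119], TCP at [0.625, 0, 0.231] pointing down, gripper open.
Joint ranges: [-3.01, 3.01], [-1.01, 2.22], [0.06, 2.58], [-1.02, 4.17], [0.09, 2.62], [-3.14, 3.14]. Speed limits (rad/s): [2.57, 2.57, 3.14, 3.14, 3.14, 3.14].

## Interface

Orientations are given as a unit quaternion [w, x, y, z].
In Python, from plant import manip gives the robot as it stands.
- The arm moves only by the tool play_rows, never from a script. Its argument "plan" is a list of rows, each a list of 5 numbers: the shift along the tool's x, y, z in mm, then the turn about the tool's x in rad, then the closure, from -1 (fully open) to 1 (shut). A call has 1 to 8 rows; each row is the pose to reach, as a shift and turn from the pose commanded when the call began, along the tool's axes at that moment; what a row does not reach only later rows make up. A row lasts 1/8 s, in which the tool goes at most 62.5 mm and 10.7 degrees, less where a joint would pass 70% of its speed; a pose out of reach is approached as far as the arm can. A call with a gripper value outside its range is refused whole. The fingers move at their own pace and stop on an object; the grip force is fixed at half the most. Time passes only in rows, so rows that repeat a pose let the fingers close. It gives the time, the measured TCP pose, the force and the opening at its end, in the units of the state.
- manip.state(): the state, without advancing time (a new reading comes with each control period).
- manip.grab_frame(name): name is "scene" or "side" or "wrist"; returns a dict with "img" (420x560x3 uint8, red, green, blue), "range_z" (420x560 float32, m along the optical axis (not along the pixel's ray), 0 where there is no reading), "fx", "fy", "cx", "cy" (pixels), "origin" and "rotation" of the camera in the world. Camera axes: x right, y up, looking along -z (the intrinsics and any distortion apply to the point x, -y, -z); pixel columns grow to the right and rows downward; lengths in m; the calibration is good to about 2 mm. The wrist camera is an equidistant fisheye: a pixel r from the principal point sees the ray r / f radians off the axis. A picture is of the moment at which its call begins.
- manip.job_done(): hands the job in, once; it reports no verdict.
The state is a dict: "time": time; "joint_pos": joint angles; "joint_vel": joint speeds; "joint_efforts": joint torques, N m; "tool_pos": TCP position; "tool_rot": TCP orientation; "contact_force": force on the tool from outside, world axes, zero at the start; "ft_torque": the same for the moment, N m; "gripper_width": opening from 0.0 (shut) to 1.0 (fully open).
Only numpy, scipy, OpenCV 4.12 (cv2) and the standard library are available. Lean on these libraries where they do the work, as an engineer would, in place of code of your own. Each camera call takes 0.05 s, during which the arm holds its last target. There are 200 camera calls.

## Working session

There is one attempt and no reset: what is moved stays moved. The work goes in short steps, Python scripts to look and compute and a tool call to move; the robot and the scene stay as the last step left them, time stands still between calls to the robot, and variables do not carry over. Pictures are saved under pics/ and viewed, about 8 in all and at most 12, crops included, and the job is handed in when it is done.

Besides the shell and the picture viewer there is one more tool, called after "Call:" as a command line: name --pt "numbers of a row" for each row, then --argument value for the rest. play_rows: Moves the arm, as the interface text tells. Its arguments: {"type":"object","properties":{"plan":{"type":"array"}},"required":["plan"]}

```bash
mkdir -p pics
cat > h.py <<'E'
import numpy as np, cv2
from plant import manip
def grab(n,tag):
    f=manip.grab_frame(n); np.savez(f'pics/{tag}.npz',**f); cv2.imwrite(f'pics/{tag}.png',f['img'][:,:,::-1]); return f
def load(tag): return np.load(f'pics/{tag}.npz')
def world(f,fish=False):
    h,w=f['range_z'].shape; u,v=np.meshgrid(np.arange(w),np.arange(h))
    x=(u-f['cx'])/f['fx']; y=(v-f['cy'])/f['fy']
    if fish:
        r=np.hypot(x,y); s=np.tan(np.minimum(r,1.5))/np.maximum(r,1e-9); x,y=x*s,y*s
    z=f['range_z']; p=np.stack([x*z,-y*z,-z],-1)
    P=p@np.array(f['rotation']).T+f['origin']; P[z<=0]=np.nan; return P
E
python3 - <<'E'
from h import *
f=grab('scene','s0'); g=grab('side','d0')
cv2.imwrite('pics/both.png',cv2.resize(np.hstack([f['img'],g['img']])[:,:,::-1],(800,300)))
print(manip.state()); print({k:np.round(f[k],3) for k in f if k not in('img','range_z')}); print({k:np.round(g[k],3) for k in g if k not in('img','range_z')})
E
```

```text
{'time': 0.1, 'joint_pos': array([-1.18971276e-01,  5.33380874e-02,  1.61416699e+00,  4.53936418e-05,
        1.47596849e+00, -1.18964729e-01]), 'joint_vel': array([-0.00102808, -0.00264551, -0.00466476, -0.00169208, -0.0002147 ,
       -0.00153567]), 'joint_efforts': array([ 6.14647306e-04, -3.94903493e+01, -3.71363103e+01, -4.52310599e-05,
        3.99340541e-03, -4.17574097e-05]), 'tool_pos': array([6.24442030e-01, 9.77865924e-05, 2.30150495e-01]), 'tool_rot': array([ 0.49946447,  0.49960396,  0.50052965, -0.50040104]), 'contact_force': array([ 0.57361766, -0.84469849, -0.28565409]), 'ft_torque': array([-0.03760394, -0.01048087,  0.02323084]), 'gripper_width': 0.9991106848146193}
{'fx': np.float64(411.574), 'fy': np.float64(411.574), 'cx': np.float64(282.17), 'cy': np.float64(204.033), 'origin': array([ 1.038, -0.509,  0.86 ]), 'rotation': array([0.878, 0.327, 0.119, 0.328])}
{'fx': np.float64(478.979), 'fy': np.float64(478.979), 'cx': np.float64(280.479), 'cy': np.float64(219.058), 'origin': array([ 0.21 , -0.859,  1.041]), 'rotation': array([ 0.906,  0.375, -0.086, -0.18 ])}
```

View pics/s0.png

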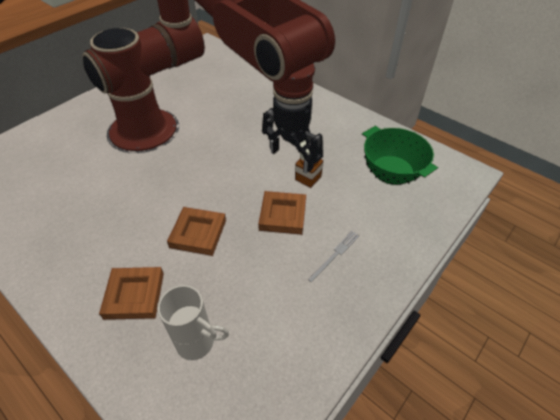

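View pics/d0.png

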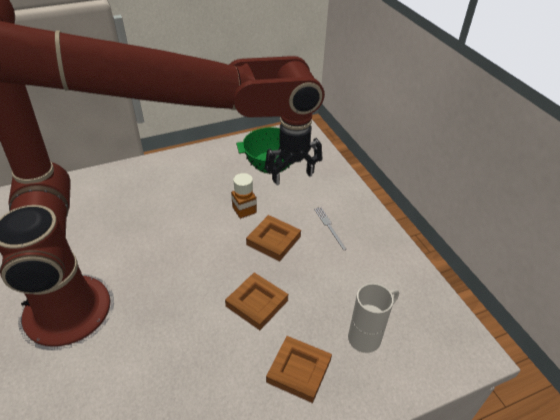

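Three look-alike blocks: side pixels (273,237), (257,300) and (299,367). The bottle is at (243,196). The camera rotation is a quaternion, so I'll fit blocks and bottle from depth.

```bash
sed -i "s/np.array(f\['rotation'\]).T/Rot.from_quat(np.roll(f['rotation'],-1)).as_matrix().T/; s/^import numpy.*/&\nfrom scipy.spatial.transform import Rotation as Rot/" h.py
python3 - <<'E'
from h import *
for tag,bl,bot in (('d0',[(273,237),(257,300),(299,367)],(243,195)),('s0',[(283,212),(197,230),(132,292)],(309,170))):
    f=load(tag);P=world(f)
    def rect(c,r,z0,z1,show):
        u,v=c; Q=P[max(0,v-r):v+r,u-r:u+r].reshape(-1,3); Q=Q[np.isfinite(Q[:,2])&(Q[:,2]>z0)&(Q[:,2]<z1)]
        if len(Q)<8: print(tag,show,len(Q)); return
        m=cv2.minAreaRect((Q[:,:2]*1000).astype(np.float32))
        print(tag,show,len(Q),'c',np.round(m[0],1),'sz',np.round(m[1],1),'ang',round(m[2],1),'z',np.round(np.median(Q[:,2])*1e3,1),'base',round(np.hypot(*m[0])))
    for c in bl: rect(c,42,.025,.037,'block')
    rect(bot,35,.115,.14,'captop'); rect(bot,35,.015,.066,'body'); rect(bot,35,.095,.14,'cap')
    for z in (.0,):
        print(np.round(P[bot[1]-25:bot[1]+25:5,bot[0]],3).tolist())
f=load('d0');P=world(f)
cr=f['img'][140:400,200:440,::-1]; cv2.imwrite('pics/crop1.png',cv2.resize(cr,None,fx=2.3,fy=2.3,interpolation=cv2.INTER_CUBIC))
E
```

```text
d0 block 970 c [573.4  24.5] sz [314.8 179.1] ang 79.3 z 29.4 base 574
d0 block 1277 c [ 482.1 -210.9] sz [120.  220.2] ang 29.5 z 29.5 base 526
d0 block 1706 c [ 479.9 -382.2] sz [119.  117.2] ang 42.1 z 29.6 base 614
d0 captop 236 c [545.3 176.8] sz [55.3 59.8] ang 7.2 z 125.9 base 573
d0 body 649 c [594.1 207.7] sz [318.7 141.9] ang 67.5 z 32.3 base 629
d0 cap 333 c [546.8 174.9] sz [61.8 54.1] ang 67.0 z 124.2 base 574
[[0.611, 0.366, 0.0], [0.555, 0.197, 0.124], [0.547, 0.175, 0.124], [0.538, 0.149, 0.129], [0.538, 0.151, 0.109], [0.538, 0.153, 0.087], [0.536, 0.15, 0.07], [0.534, 0.146, 0.054], [0.533, 0.144, 0.035], [0.533, 0.146, 0.013]]
s0 block 1139 c [565.2  70.6] sz [133.5 238.6] ang 24.3 z 28.7 base 570
s0 block 1235 c [ 481.  -201.4] sz [118.6 202.1] ang 29.6 z 28.4 base 521
s0 block 1704 c [ 482.9 -380.4] sz [117.3 118.4] ang 42.4 z 28.5 base 615
s0 captop 28 c [540.7 163.6] sz [13.6 48.1] ang 52.3 z 125.7 base 565
s0 body 691 c [555.2 122.2] sz [ 94.2 159.1] ang 17.7 z 29.3 base 568
s0 cap 39 c [539.4 161.9] sz [17.8 48.1] ang 52.3 z 124.5 base 563
[[0.669, 0.005, 0.31], [0.667, 0.009, 0.294], [0.675, -0.001, 0.292], [0.682, -0.009, 0.288], [0.681, -0.006, 0.271], [0.681, -0.005, 0.256], [0.572, 0.151, 0.05], [0.573, 0.15, 0.031], [0.573, 0.153, 0.008], [0.579, 0.146, -0.003]]
```

View pics/crop1.png

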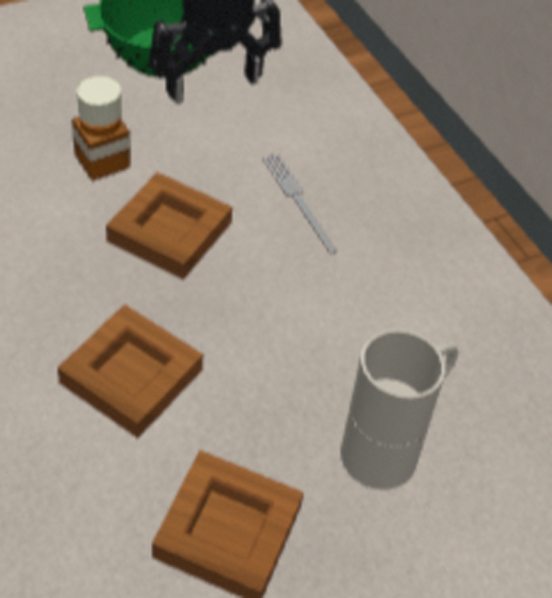

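The crop shows all three blocks plainly at crop (170,222), (130,368), (228,525). The windows overlapped neighbours, so I'll redo this with connected components and merged cameras.

Run:
```python
from h import *
for tag in('d0','s0'):
    P=world(load(tag)); z=P[...,2]
    for nm,lo,hi in (('top',.022,.036),('cap',.098,.14),('body',.012,.068)):
        n,l,s,_=cv2.connectedComponentsWithStats(((z>lo)&(z<hi)).astype(np.uint8))
        for i in range(1,n):
            if s[i,4]<60: continue
            Q=P[l==i]; m=cv2.minAreaRect((Q[:,:2]*1000).astype(np.float32))
            if max(m[1])<190: print(tag,nm,s[i,4],'px',s[i,:4],'c',np.round(m[0],1),'sz',np.round(m[1],1),'ang',round(m[2],1),'z',round(float(np.median(Q[:,2])*1e3),1),'r',round(np.hypot(*m[0])))
```

```text
d0 top 161 px [248 140  32  16] c [707.7 431.6] sz [123.   44.8] ang 4.5 z 29.2 r 829
d0 top 78 px [232 201  25  13] c [536.1 157.4] sz [40.7 77.1] ang 56.4 z 29.0 r 559
d0 top 932 px [246 215  55  42] c [582.2  21.7] sz [123.8 119.9] ang 34.1 z 29.1 r 583
d0 top 1296 px [225 273  63  54] c [ 457.3 -167.1] sz [120.  119.6] ang 29.5 z 29.4 r 487
d0 top 281 px [ 36 291  60  40] c [ 12.  -42.5] sz [142.4  64.9] ang 15.7 z 28.9 r 44
d0 top 110 px [349 329  33  20] c [ 649.5 -381.8] sz [35.5 79.8] ang 46.2 z 27.8 r 753
d0 top 1771 px [266 336  66  63] c [ 480.  -382.3] sz [119.3 117.1] ang 42.4 z 29.5 r 614
d0 cap 377 px [27 88 52 14] c [ 71.8 908.5] sz [167.  26.] ang 0.5 z 114.4 r 911
d0 cap 321 px [234 174  19  20] c [547.  174.9] sz [62.1 53.8] ang 68.3 z 124.5 r 574
d0 cap 722 px [ 24 268  60  42] c [  9.4 -38.4] sz [129.9  60.5] ang 13.7 z 119.8 r 40
d0 cap 315 px [359 292  31  19] c [ 684.7 -344.6] sz [28.  69.8] ang 47.7 z 120.6 r 767
d0 cap 381 px [353 306  37  26] c [ 649.2 -381.8] sz [37.1 80.9] ang 45.3 z 119.2 r 753
d0 body 577 px [245 131  35  26] c [700.1 433. ] sz [147.8  
[... 1534 characters left out ...]
4 px [114 109  56  36] c [ 33.5 -13.8] sz [179.9 124.4] ang 62.7 z 34.6 r 36
s0 body 1347 px [366 133  64  39] c [705.7 406.7] sz [178.4 108.7] ang 18.2 z 38.9 r 815
s0 body 419 px [364 156  57  30] c [731.2 306.4] sz [164.4  63.1] ang 13.3 z 48.1 r 793
s0 body 402 px [295 160  29  26] c [564.7 166.1] sz [81.4 46.3] ang 50.0 z 42.5 r 589
s0 body 1304 px [258 191  49  41] c [585.3  24.2] sz [116.4 122.8] ang 34.5 z 28.2 r 586
s0 body 1511 px [167 207  59  47] c [ 460.7 -165.8] sz [118.6 120.1] ang 29.6 z 28.0 r 490
s0 body 2087 px [ 99 267  64  51] c [ 482.9 -380.5] sz [117.2 118.8] ang 42.5 z 28.0 r 615
s0 body 511 px [172 326  57  33] c [ 700.9 -361.9] sz [112.6  30.1] ang 57.4 z 39.1 r 789
```

The block meant is at about (0.459, -0.166), yaw about 29.5°, with r 0.488 m against 0.585 and 0.615 for the others. In the side image it is (257,300). The bottle is near (0.546, 0.175). Moving above it for a close look.

Call:
play_rows --pt "-10 -20 -45 0 -1" --pt "-20 -40 -90 0 -1" --pt "-20 -60 -135 0 -1" --pt "-20 -78 -175 0 -1" --pt "-20 -78 -175 0 -1"

```text
time: 0.72
tool_pos: [0.5456, 0.1772, 0.2509]
tool_rot: [0.501, 0.499, 0.501, -0.499]
contact_force: [-0.1, 0.2, 0.6]
gripper_width: 0.996
```

Run:
```python
from h import *
f=grab('wrist','w1'); print(f['origin'],f['rotation'],f['fx'],f['cx'],f['cy'])
s=manip.state();print(s['tool_pos'],s['tool_rot'],s['joint_pos'])
P=world(f,True); z=P[...,2]
np.set_printoptions(precision=3,suppress=True)
for nm,lo,hi in (('cap',.10,.14),('capTop',.122,.14),('body',.012,.078),('sh',.062,.078)):
    n,l,s,_=cv2.connectedComponentsWithStats(((z>lo)&(z<hi)).astype(np.uint8))
    for i in range(1,n):
        if s[i,4]<60: continue
        Q=P[l==i]; m=cv2.minAreaRect((Q[:,:2]*1000).astype(np.float32)); print(nm,s[i],np.round(m[0],1),np.round(m[1],1),round(m[2],1),np.median(Q[:,2]))
```

```text
[0.54658934 0.24618394 0.39199117] [ 9.90570886e-01 -1.36984008e-01  4.88071169e-04  2.11275810e-03] 325.19226210127806 284.72924841745663 206.42644192388013
[0.54628662 0.17588032 0.25087459] [ 0.50059344  0.49914545  0.50060747 -0.49965207] [ 1.82014940e-01 -7.90378217e-02  1.71082002e+00 -3.91639041e-04
  1.51041120e+00  1.79635308e-01]
cap [ 253  162   67   69 3589] [547.5 178.1] [56.2 56.1] 42.0 0.12657244422276492
capTop [ 253  165   67   66 3405] [547.4 178. ] [56.1 55.9] 45.1 0.12661488024140877
body [ 365    0  151   99 5653] [724. 342.] [182.9 130.3] 10.2 0.0371911191759528
body [363  24  53  66 291] [651.9 310.3] [20.3 89.6] 41.7 0.059421292609308785
body [255 149  60  33 887] [546. 196.] [60.2 27.1] 2.2 0.06740874931577251
body [ 251  234  121  110 5587] [583.4  23.7] [117.4 118.1] 34.4 0.02934580032075873
body [   0  241   29   78 1492] [ 56.4 -17.7] [171.1  70.8] 71.9 0.02456841353009767
sh [ 434    0   82   99 1185] [769.9 328.5] [162.3  53.1] 53.7 0.07030769036557338
sh [365  25  34  53  91] [640.5 315.8] [ 8.2 61.5] 34.7 0.06827976997866553
sh [255 153  60  29 663] [546.  195.9] [60.2 26.8] 2.2 0.06794720435430918
sh [  0 292   4  27  76] [ 61.4 -26.8] [61.3  8.6] 64.0 0.06573760607197998
```

View pics/w1.png

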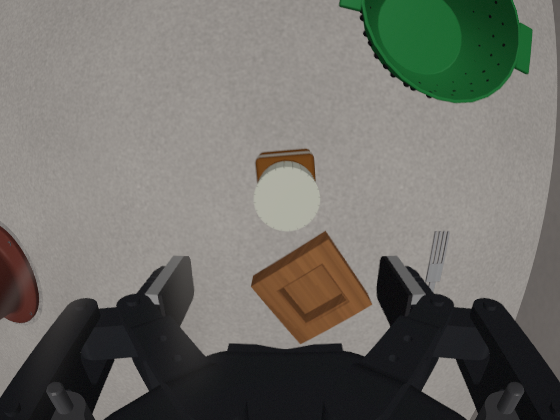

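The wrist view shows the cap at (287,197), centred at (0.547, 0.178), with the body edge yawed about 2°. The jaws stand either side in x. Descending to the cap and gripping.

Call:
play_rows --pt "50 1 -2 0 -1" --pt "100 1 -2 0 -1" --pt "140 1 -2 0 -1" --pt "163 1 -2 0 -1" --pt "163 1 -2 0 -1"

```text
time: 1.4
tool_pos: [0.5464, 0.1755, 0.0854]
tool_rot: [-0.499, -0.499, -0.501, 0.502]
contact_force: [0.9, 0.2, 1.3]
gripper_width: 0.998
```

Run:
```python
from h import *
np.set_printoptions(precision=4,suppress=True)
# refine bottle yaw from first wrist depth: top back edge of body
P=world(load('w1'),True); z=P[...,2]
n,l,s,_=cv2.connectedComponentsWithStats(((z>.062)&(z<.075)).astype(np.uint8))
i=l[155,285]; Q=P[l==i] if i else P[(z>.062)&(z<.075)&(abs(P[...,0]-.546)<.04)&(abs(P[...,1]-.19)<.04)]
e=[]
for x in np.arange(.522,.570,.002):
    q=Q[abs(Q[:,0]-x)<.0015]; e.append((x,q[:,1].max())) if len(q) else 0
e=np.array(e); k=np.polyfit(e[:,0],e[:,1],1); print('back edge slope deg',np.degrees(k[0]),'y at centre',np.polyval(k,.547), 'res',(e[:,1]-np.polyval(k,e[:,0])).std())
print(Q.min(0),Q.max(0)); print(manip.state()['tool_pos'],manip.state()['contact_force'])
# block target yaw edges from side + scene
for tag,px in (('d0',(257,280)),('s0',(197,215)),('w1',None)):
    P=world(load(tag),tag=='w1'); z=P[...,2]
    m=(z>.024)&(z<.036)&(np.hypot(P[...,0]-.459,P[...,1]+.166)<.09)
    if m.sum()<50: print(tag,m.sum()); continue
    print(tag,m.sum(),cv2.minAreaRect((P[m][:,:2]*1000).astype(np.float32)))
    m=(z>.0)&(z<.014)&(np.hypot(P[...,0]-.459,P[...,1]+.166)<.04)
    if m.sum()>30: print(' floor',m.sum(),cv2.minAreaRect((P[m][:,:2]*1000).astype(np.float32)))
```

```text
back edge slope deg 5.2043927279890445 y at centre 0.20827110928719694 res 0.00018826688688557881
[0.516  0.1814 0.062 ] [0.5763 0.2101 0.0746]
[0.5464 0.1755 0.0854] [0.9259 0.215  1.3422]
d0 1258 ((457.34295654296875, -167.13319396972656), (119.99603271484375, 119.58695220947266), 29.49803352355957)
 floor 397 ((460.1624755859375, -159.5865020751953), (56.4924201965332, 56.65983581542969), 30.531225204467773)
s0 1236 ((460.3553466796875, -165.359130859375), (118.40286254882812, 119.40361785888672), 29.400529861450195)
 floor 390 ((451.8288879394531, -161.09426879882812), (57.69325637817383, 54.18178939819336), 30.60430908203125)
w1 0
```

Bottle yaw is 5.2° from the straight edge fit (residual 0.2 mm), and its axis is at y≈0.178. I'll shift 2.5 mm to centre, then close.

Call:
play_rows --pt "-1 0 -2.5 0 -1" --pt "-1 0 -2.5 0 -1" --pt "-1 0 -2.5 0 1" --pt "-1 0 -2.5 0 1" --pt "-1 0 -2.5 0 1" --pt "-1 0 -2.5 0 1" --pt "-1 0 -2.5 0 1" --pt "-1 0 -2.5 0 1"

```text
time: 2.4
tool_pos: [0.5481, 0.1796, 0.0895]
tool_rot: [0.5, 0.5, 0.5, -0.5]
contact_force: [-2.4, 0.6, 5.1]
gripper_width: 0.646
```

Call:
play_rows --pt "-40 0 0 0 1" --pt "-80 0 0 0 1" --pt "-80 0 0 0 1" --pt "-80 0 0 0 1"

```text
time: 2.9
tool_pos: [0.5465, 0.1792, 0.1663]
tool_rot: [-0.499, -0.499, -0.501, 0.501]
contact_force: [0.3, -0.0, -4.4]
gripper_width: 0.64
```

Call:
play_rows --pt "0 -12 46 -0.06 1" --pt "0 -25 96 -0.12 1" --pt "0 -38 146 -0.18 1" --pt "0 -50 196 -0.24 1" --pt "0 -63 246 -0.3 1" --pt "0 -76 296 -0.36 1" --pt "0 -89 346 -0.424 1" --pt "0 -89 346 -0.424 1"

```text
time: 3.9
tool_pos: [0.4566, -0.1685, 0.1661]
tool_rot: [0.591, 0.385, 0.595, -0.386]
contact_force: [-0.0, 0.0, -4.6]
gripper_width: 0.644
```

Run:
```python
from h import *
np.set_printoptions(precision=4,suppress=True)
s=manip.state(); print(s['tool_pos'],s['contact_force'],s['ft_torque'],s['joint_pos'])
M=Rot.from_quat(np.roll(s['tool_rot'],-1)).as_matrix(); print('x',M[:,0],'y',M[:,1],'yaw',np.degrees(np.arctan2(M[1,1],M[0,1])))
f=grab('wrist','w2'); g=grab('side','d2'); h=grab('scene','s2')
cv2.imwrite('pics/v2.png',np.hstack([cv2.resize(g['img'][180:340,190:340],(400,427)),cv2.resize(h['img'][120:280,130:280],(400,427))])[:,:,::-1])
for tag in('d2','s2','w2'):
    P=world(load(tag),tag=='w2'); z=P[...,2]
    near=np.hypot(P[...,0]-.459,P[...,1]+.166)<.12
    m=near&(z>.024)&(z<.036); print(tag,'block',m.sum(),cv2.minAreaRect((P[m][:,:2]*1000).astype(np.float32)))
    near&=np.hypot(P[...,0]-.459,P[...,1]+.166)<.06
    m=near&(z>.06)&(z<.165)
    for lo,hi in((.05,.10),(.10,.135),(.135,.152),(.135,.165)):
        m=near&(z>lo)&(z<hi); 
        if m.sum()>20: print(tag,lo,hi,m.sum(),cv2.minAreaRect((P[m][:,:2]*1000).astype(np.float32)),P[m].min(0)[2])
```

```text
[ 0.4566 -0.1685  0.1661] [-0.045   0.0379 -4.5577] [-0.0772 -0.0511 -0.0187] [-0.5062 -0.2346  1.992  -0.0007  1.3892 -0.9247]
x [-0.0047  0.0018 -1.    ] y [ 0.9136  0.4065 -0.0036] yaw 23.986105939472573
d2 block 929 ((457.1499938964844, -168.20611572265625), (119.05411529541016, 118.0768051147461), 29.548532485961914)
d2 0.05 0.1 169 ((449.9673156738281, -188.51528930664062), (42.25987243652344, 79.42304229736328), 70.84087371826172) 0.07218682825177292
d2 0.1 0.135 294 ((450.1980285644531, -190.60020446777344), (41.205928802490234, 78.84659576416016), 72.88182830810547) 0.10027097353227987
d2 0.135 0.152 229 ((456.1343078613281, -171.04922485351562), (61.200965881347656, 61.28227233886719), 29.48230743408203) 0.1351151348374363
d2 0.135 0.165 298 ((456.1343078613281, -171.04922485351562), (61.200965881347656, 61.28227233886719), 29.48230743408203) 0.1351151348374363
s2 block 939 ((460.2453918457031, -165.6632843017578), (118.51200103759766, 119.5609359741211), 28.197589874267578)
s2 0.05 0.1 195 ((479.89666748046875, -174.34429931640625), (79.98763275146484, 41.66497802734375), 
[... 437 characters left out ...]
2617) 0.13501547496003152
w2 block 6737 ((457.7283630371094, -166.07643127441406), (116.81820678710938, 115.83648681640625), 28.9958438873291)
w2 0.05 0.1 398 ((443.12646484375, -144.35340881347656), (57.09709548950195, 1.4461385011672974), 28.642789840698242) 0.0815621687647165
w2 0.1 0.135 1163 ((443.453857421875, -144.29067993164062), (58.15589141845703, 2.0820412635803223), 28.430246353149414) 0.10003686684990595
w2 0.135 0.152 2801 ((450.038818359375, -156.2042694091797), (60.55972671508789, 29.07960319519043), 27.88559913635254) 0.13501283038608006
w2 0.135 0.165 3186 ((450.038818359375, -156.2042694091797), (60.55972671508789, 29.07960319519043), 27.88559913635254) 0.13501283038608006
```

View pics/v2.png

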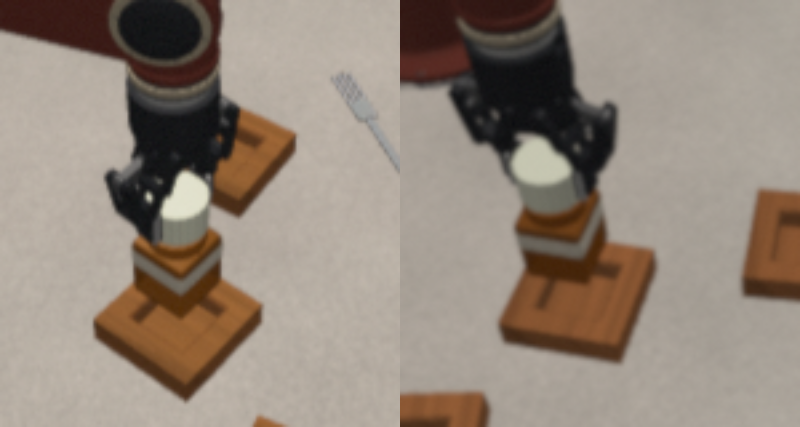

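Left crop is the side camera, right is the scene camera: the bottle hangs upright over the right block with its yaw matching (29.5/29.5, 28.2/28.2). Cameras agree it sits about 3 mm too far in -y. I'll correct and descend.

Call:
play_rows --pt "20 1.2 -3 0 1" --pt "38 1.2 -3 0 1" --pt "38 1.2 -3 0 1" --pt "45 1.2 -3 0 1" --pt "52 1.2 -3 0 1" --pt "52 1.2 -3 0 1"

```text
time: 4.8
tool_pos: [0.4592, -0.1635, 0.1176]
tool_rot: [0.594, 0.384, 0.594, -0.384]
contact_force: [-0.1, -0.5, -4.1]
gripper_width: 0.641
```

Call:
play_rows --pt "4 0 0 0 1" --pt "8 0 0 0 1" --pt "8 0 0 0 1"

```text
time: 5.18
tool_pos: [0.46, -0.1643, 0.1116]
tool_rot: [0.595, 0.383, 0.593, -0.384]
contact_force: [-2.1, -0.3, 6.8]
gripper_width: 0.642
```

```bash
cat > m.py <<'E'
from h import *
import sys
tag=sys.argv[1]; lo,hi=float(sys.argv[2]),float(sys.argv[3])
np.set_printoptions(precision=4,suppress=True)
s=manip.state(); print(s['tool_pos'],s['contact_force'],s['ft_torque'])
M=Rot.from_quat(np.roll(s['tool_rot'],-1)).as_matrix(); print('x',M[:,0],'yaw',np.degrees(np.arctan2(M[1,1],M[0,1])))
R=lambda m:[np.round(v,1) for v in m]
for n in('side','scene','wrist'):
    f=grab(n,tag+n); P=world(f,n=='wrist'); z=P[...,2]; d=np.hypot(P[...,0]-.459,P[...,1]+.166)
    m=(d<.12)&(z>.024)&(z<.035); b=cv2.minAreaRect((P[m][:,:2]*1000).astype(np.float32)); 
    m=(d<.055)&(z>lo)&(z<hi); q=cv2.minAreaRect((P[m][:,:2]*1000).astype(np.float32))
    t=z[(d<.05)&(z>hi-.035)&(z<hi+.005)]; hh,e=np.histogram(t,np.arange(hi-.035,hi+.006,.001)); print(n,'block',R(b),'body',R(q),m.sum(),'ztop~',e[hh.argmax()])
E
python3 m.py a .055 .105
python3 - <<'E'
import cv2,numpy as np
g=cv2.imread('pics/aside.png');h=cv2.imread('pics/ascene.png')
cv2.imwrite('pics/v3.png',np.hstack([cv2.resize(g[210:340,200:320],(400,433)),cv2.resize(h[150:270,140:250],(400,433))]))
E
```

```text
[ 0.46   -0.1643  0.1116] [-2.0735 -0.3334  6.8398] [-0.0415  0.4153 -0.0095]
x [ 0.0024 -0.0022 -1.    ] yaw 24.292289369260043
side block [array([ 457.4, -168.1]), array([119.5, 118.2]), np.float64(29.3)] body [array([ 459.2, -168.6]), array([61.1, 61.4]), np.float64(29.0)] 454 ztop~ 0.09400000000000001
scene block [array([ 460.4, -166.2]), array([117.4, 118.3]), np.float64(29.2)] body [array([ 464.6, -166.6]), array([60.7, 59.2]), np.float64(29.1)] 483 ztop~ 0.09400000000000001
wrist block [array([ 452.3, -156.1]), array([116.6,  93.2]), np.float64(28.9)] body [array([ 453. , -151.3]), array([60.4, 28.2]), np.float64(28.9)] 4285 ztop~ 0.09500000000000001
```

View pics/v3.png

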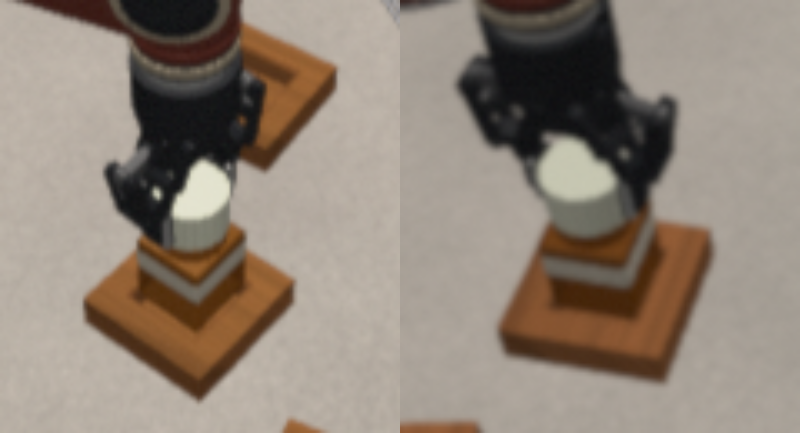

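The bottle foot rests on the +x chamfer, about 3 mm off in x by both cameras and the force agrees. I'll lift a little, shift, and lower.

Call:
play_rows --pt "-3 0 0 0 1" --pt "-3 -2.6 -1.6 0 1" --pt "-3 -2.6 -1.6 0 1" --pt "1 -2.6 -1.6 0 1" --pt "5 -2.6 -1.6 0 1" --pt "5 -2.6 -1.6 0 1"

```text
time: 6.08
tool_pos: [0.4565, -0.1634, 0.1051]
tool_rot: [0.595, 0.384, 0.593, -0.384]
contact_force: [0.8, -1.3, -2.9]
gripper_width: 0.644
```

Call:
play_rows --pt "4 0 0 0 1" --pt "8 0 0 0 1" --pt "8 0 0 0 1"

```text
time: 6.45
tool_pos: [0.4565, -0.1628, 0.0971]
tool_rot: [0.594, 0.384, 0.594, -0.383]
contact_force: [0.1, 1.8, 4.6]
gripper_width: 0.642
```

Call:
play_rows --pt "2 0 0 0 1" --pt "2 0 0 0 1"

```text
time: 6.7
tool_pos: [0.4566, -0.1628, 0.0954]
tool_rot: [0.594, 0.384, 0.594, -0.383]
contact_force: [0.7, 1.8, 6.6]
gripper_width: 0.642
```

```bash
python3 m.py b .045 .09
```

```text
[ 0.4566 -0.1628  0.0954] [0.7116 1.8007 6.6247] [ 0.1004 -0.0149  0.0045]
x [ 0.0014  0.0001 -1.    ] yaw 24.301580979975967
side block [array([ 456.9, -167.3]), array([119.5, 120.2]), np.float64(29.1)] body [array([ 457.3, -166.4]), array([63.4, 63.1]), np.float64(29.2)] 405 ztop~ 0.07300000000000001
scene block [array([ 460.3, -165.7]), array([117.6, 118.4]), np.float64(28.8)] body [array([ 462.3, -165.3]), array([60.5, 59.8]), np.float64(28.6)] 426 ztop~ 0.07300000000000001
wrist block [array([ 450.8, -153.7]), array([117.1,  87.1]), np.float64(29.1)] body [array([ 449.8, -148.7]), array([60.7, 27.7]), np.float64(27.1)] 3832 ztop~ 0.07400000000000001
```

The body top reads 73.5 mm (camera bias -1.6 mm from the block top), so about 75–76 against 76 expected: fully seated, cap already partly pressed. Pushing further.

Call:
play_rows --pt "1.5 0 0 0 1" --pt "3 0 0 0 1" --pt "3 0 0 0 1"

```text
time: 7.22
tool_pos: [0.4567, -0.1629, 0.0928]
tool_rot: [0.595, 0.384, 0.594, -0.383]
contact_force: [-0.3, 1.4, 7.0]
gripper_width: 0.636
```

Call:
play_rows --pt "2 0 0 0 1" --pt "2 0 0 0 1"

```text
time: 7.48
tool_pos: [0.457, -0.1633, 0.0917]
tool_rot: [0.595, 0.384, 0.593, -0.383]
contact_force: [-2.4, 2.9, 11.2]
gripper_width: 0.64
```

The force has gone past 8.5 N, so the cap is on the shoulder. Twisting 1.2 rad anticlockwise from above (negative about tool x).

Call:
play_rows --pt "0 0 0 -0.15 1" --pt "0 0 0 -0.3 1" --pt "0 0 0 -0.46 1" --pt "0 0 0 -0.62 1" --pt "0 0 0 -0.78 1" --pt "0 0 0 -0.94 1" --pt "0 0 0 -1.08 1" --pt "0 0 0 -1.2 1"

```text
time: 8.48
tool_pos: [0.4571, -0.1639, 0.0917]
tool_rot: [0.708, -0.021, 0.706, 0.019]
contact_force: [-2.5, -0.6, 8.8]
gripper_width: 0.643
```

Call:
play_rows --pt "0 0 0 0 1" --pt "0 0 0 0 1"

```text
time: 8.72
tool_pos: [0.4571, -0.1639, 0.0917]
tool_rot: [0.708, -0.02, 0.706, 0.018]
contact_force: [-1.8, -0.9, 9.2]
gripper_width: 0.642
```

```bash
python3 m.py c .045 .09
python3 - <<'E'
import cv2,numpy as np
g=cv2.imread('pics/cside.png');h=cv2.imread('pics/cscene.png')
cv2.imwrite('pics/v4.png',np.hstack([cv2.resize(g[210:340,200:320],(400,433)),cv2.resize(h[150:270,140:250],(400,433))]))
E
```

```text
[ 0.4571 -0.1639  0.0917] [-1.7878 -0.944   9.2349] [-0.2363  0.2559  0.088 ]
x [ 0.0025 -0.0024 -1.    ] yaw 93.07092243284778
side block [array([ 457.4, -168.4]), array([118.7, 119.1]), np.float64(28.9)] body [array([ 456.1, -166.9]), array([61.3, 61.6]), np.float64(29.4)] 394 ztop~ 0.07300000000000001
scene block [array([ 460.3, -165.3]), array([117.5, 119.2]), np.float64(28.4)] body [array([ 462.3, -164.6]), array([60.6, 60.9]), np.float64(28.9)] 410 ztop~ 0.07300000000000001
wrist block [array([ 458.4, -166.5]), array([116.9, 116.9]), np.float64(29.2)] body [array([ 453.3, -166.8]), array([49.8, 60.6]), np.float64(29.3)] 4045 ztop~ 0.07400000000000001
```

View pics/v4.png

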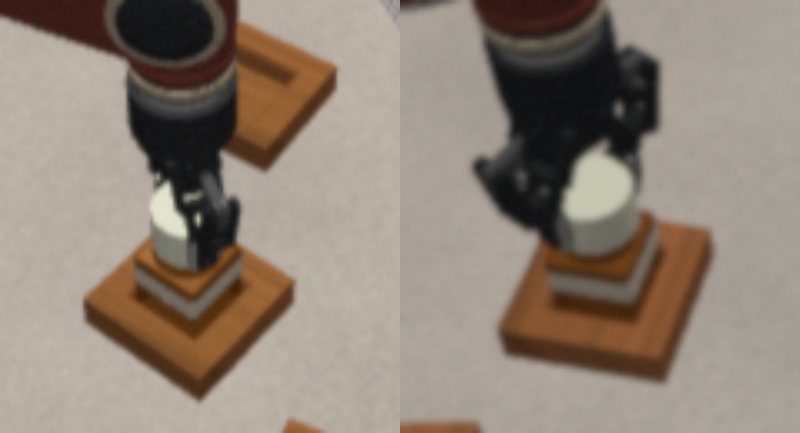

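The gripper turned 68.8° while the body stayed at 29°, seated. I'll lift a little and check the force before going on.

Call:
play_rows --pt "-5 0 0 0 1" --pt "-10 0 0 0 1" --pt "-12 0 0 0 1" --pt "-12 0 0 0 1"

```text
time: 9.38
tool_pos: [0.4559, -0.163, 0.1014]
tool_rot: [0.707, -0.019, 0.707, 0.019]
contact_force: [-0.4, -1.0, 4.3]
gripper_width: 0.637
```

```bash
python3 m.py e .045 .09
```

```text
[ 0.4559 -0.163   0.1014] [-0.4076 -0.9874  4.2652] [-0.3006 -0.0971 -0.041 ]
x [ 0.0002 -0.0004 -1.    ] yaw 93.05154506137649
side block [array([ 456.9, -167.9]), array([118.2, 118.9]), np.float64(30.0)] body [array([ 456.4, -166.5]), array([61.7, 62.9]), np.float64(29.9)] 443 ztop~ 0.07400000000000001
scene block [array([ 460.4, -165.9]), array([118.2, 119.8]), np.float64(29.6)] body [array([ 462.4, -164.4]), array([59.6, 60.6]), np.float64(28.3)] 466 ztop~ 0.07200000000000001
wrist block [array([ 458.4, -166.4]), array([116.9, 117. ]), np.float64(29.2)] body [array([ 454.3, -166.3]), array([52.1, 61. ]), np.float64(29.2)] 3838 ztop~ 0.07400000000000001
```

Call:
play_rows --pt "-5 0 0 0 1" --pt "-10 0 0 0 1" --pt "-10 0 0 0 1"

```text
time: 9.9
tool_pos: [0.4555, -0.1628, 0.1113]
tool_rot: [0.707, -0.019, 0.707, 0.019]
contact_force: [-1.7, -0.7, 0.5]
gripper_width: 0.637
```

```bash
python3 m.py f .045 .09;  python3 - <<'E'
import cv2,numpy as np
g=cv2.imread('pics/fside.png');h=cv2.imread('pics/fscene.png')
cv2.imwrite('pics/v5.png',np.hstack([cv2.resize(g[210:340,200:320],(400,433)),cv2.resize(h[150:270,140:250],(400,433))]))
E
```

```text
[ 0.4555 -0.1628  0.1113] [-1.7057 -0.7038  0.5273] [-0.1933  0.1247 -0.0722]
x [-0.0008  0.0003 -1.    ] yaw 93.04905448121043
side block [array([ 456.7, -168.5]), array([118.2, 120. ]), np.float64(29.3)] body [array([ 456.7, -166.5]), array([62.3, 63.1]), np.float64(29.7)] 463 ztop~ 0.07400000000000001
scene block [array([ 460.7, -166.3]), array([117.6, 119.7]), np.float64(29.7)] body [array([ 462. , -164.9]), array([60.6, 61.2]), np.float64(30.1)] 506 ztop~ 0.07300000000000001
wrist block [array([ 458.2, -166.5]), array([116.5, 116.6]), np.float64(29.3)] body [array([ 456.2, -165.7]), array([56.2, 60.8]), np.float64(29.4)] 3720 ztop~ 0.07400000000000001
```

View pics/v5.png

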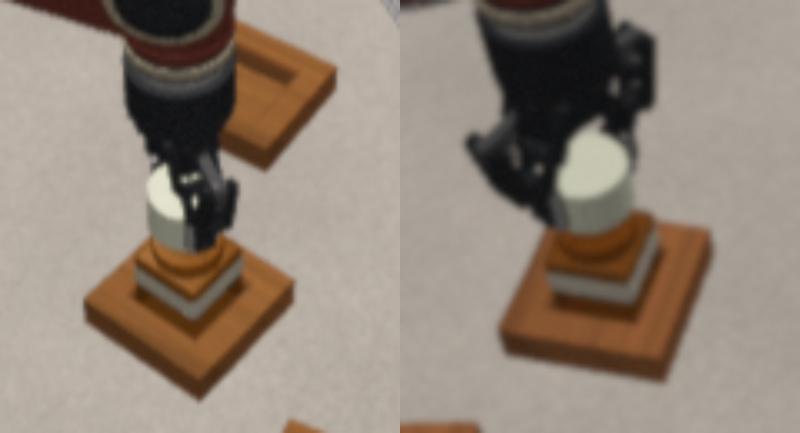

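The cap rises, the force is near zero and the bottle stays seated. Lifting straight up the rest of the way.

Call:
play_rows --pt "-8 0 0 0 1" --pt "-16 0 0 0 1" --pt "-26 0 0 0 1" --pt "-40 0 0 0 1" --pt "-60 0 0 0 1" --pt "-78 0 0 0 1" --pt "-87 0 0 0 1" --pt "-87 0 0 0 1"

```text
time: 11.05
tool_pos: [0.4562, -0.1631, 0.1993]
tool_rot: [0.707, -0.019, 0.706, 0.019]
contact_force: [-0.9, -0.1, -0.6]
gripper_width: 0.64
```

```bash
python3 m.py k .045 .085;  python3 - <<'E'
import cv2
from h import *
g=cv2.imread('pics/kside.png');h=cv2.imread('pics/kscene.png')
cv2.imwrite('pics/v6.png',np.hstack([cv2.resize(g[190:340,200:320],(400,500)),cv2.resize(h[120:270,140:260],(400,500))]))
for n in('side','scene','wrist'):
    f=load('k'+n);P=world(f,n=='wrist');z=P[...,2]; d=np.hypot(P[...,0]-.457,P[...,1]+.165); I=f['img'].astype(int)
    w=(I.min(2)>120)&(d<.06)&(z>.17)&(z<.25); q=P[w]; 
    if len(q): print(n,len(q),'cap',np.percentile(q,[2,98],axis=0)*1000); t=q[q[:,2]>np.percentile(q[:,2],98)-.004]; A=np.c_[t[:,:2],np.ones(len(t))]; print(' top plane',np.linalg.lstsq(A,t[:,2],rcond=None)[0][:2],cv2.minAreaRect((t[:,:2]*1000).astype(np.float32)),np.median(t[:,2]))
    m=(d<.02)&(z>.085)&(z<.15); print(' neck',m.sum(),(np.median(P[m],0)*1000) if m.any() else '', np.percentile(z[m],[95]) if m.any() else '')
E
```

```text
[ 0.4562 -0.1631  0.1993] [-0.9466 -0.1105 -0.6391] [ 0.0435 -0.0007 -0.0055]
x [ 0.0015 -0.0008 -1.    ] yaw 93.04951331363337
side block [array([ 457.6, -168.2]), array([119.6, 119.2]), np.float64(30.5)] body [array([ 458.1, -166.9]), array([63.8, 61.8]), np.float64(29.0)] 393 ztop~ 0.07400000000000002
scene block [array([ 459.2, -165.9]), array([118.6, 119. ]), np.float64(29.5)] body [array([ 461.8, -164.7]), array([61.4, 59.9]), np.float64(29.0)] 408 ztop~ 0.07200000000000002
wrist block [array([ 458.3, -166.5]), array([116.8, 117.2]), np.float64(29.1)] body [array([ 457.9, -164.8]), array([60.5, 60.7]), np.float64(29.0)] 1537 ztop~ 0.08900000000000004
side 161 cap [[ 430.2643613  -198.23574263  199.16080516]
 [ 467.71872197 -133.36304163  239.16540204]]
 top plane [-0.03629904  0.0545264 ] ((445.2945251464844, -159.5059814453125), (53.64753723144531, 26.52083396911621), 65.50244903564453) 0.23578753028163757
 neck 233 [ 453.88484733 -173.02578183  112.5074788 ] [0.13311564]
scene 335 cap [[ 438.97572095 -186.31251899  195.74859342]
 [ 486.38532225 -136.69603837  233.59919372]]
 top plane [-0.00912075 -0.00787316] ((464.2498779296875, -157.12225341796875), (41.72703170776367, 58.454376220703125), 42.102420806884766) 0.23156863491928353
 neck 232 [ 465.22458771 -168.5759795   112.12962607] [0.13193325]
wrist 12572 cap [[ 432.52719033 -187.95181137  230.44092342]
 [ 477.35273154 -137.05172436  233.27048647]]
 top plane [-0.02251541  0.00433856] ((454.0744934082031, -175.06063842773438), (85.37248992919922, 50.284149169921875), 82.95539855957031) 0.23183760338307266
 neck 1239 [ 447.64316608 -165.61636123  111.81258587] [0.13120471]
```

View pics/v6.png

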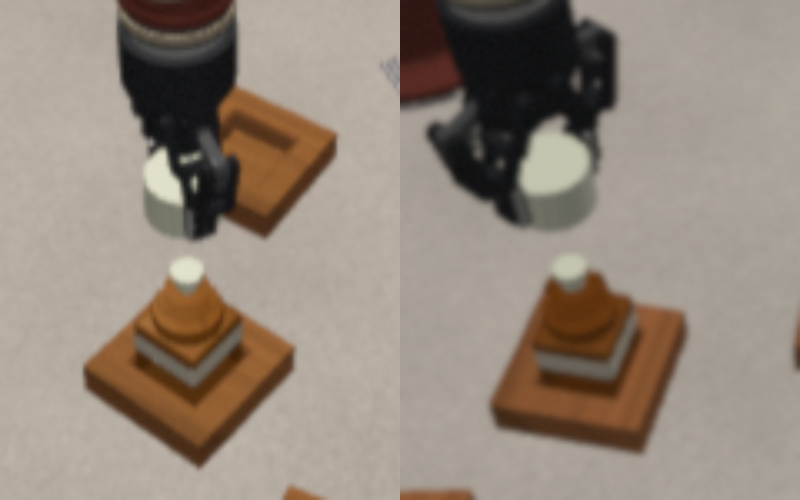

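The cap is off and level, with its top at about 0.233 m (0.234 expected). The bottle is seated and square, and the neck is bare. The cap is about 2 mm off axis, so I'll trim that, settle, and hand in.

Call:
play_rows --pt "0 -2 1 0 1" --pt "0 -2 1 0 1" --pt "0 -2 1 0 1"

```text
time: 11.58
tool_pos: [0.4569, -0.1648, 0.198]
tool_rot: [0.707, -0.019, 0.707, 0.019]
contact_force: [-0.1, -0.2, -0.2]
gripper_width: 0.638
```

```bash
python3 -c "
from plant import manip
s=manip.state();print(s['time'],s['tool_pos'],s['contact_force'],s['gripper_width']);print(manip.job_done())"
```

```text
11.575 [ 0.45685246 -0.16480667  0.1980493 ] [-0.13816301 -0.17436544 -0.20096235] 0.6382697014042306
the job is handed in; nothing more can be done
None
```

I carried the bottle by its cap into the nearest of the three holder blocks and seated it. I then pressed the cap down, twisted it 1.2 rad anticlockwise while pressed, lifted it off, and handed in at 11.6 s.

**Last checks**
- **Bottle:** the body is square with the block, about 29° for both. Its top read 73–74 mm, which is about 75–76 mm after correcting for camera bias; a seated bottle should read 76 mm. It did not move during the twist or the lift.
- **Cap:** it is level and held. Its top read about 0.232 m in the scene and wrist cameras (about 0.233 m corrected), against 0.234 m expected for 10 cm higher. After a final 2 mm sideways trim, the tool stood within about 1 mm of the bottle axis as the wrist camera had measured it. I took no picture after that trim.
- **Forces:** the most I read was about 11 N, while pressing the cap. With the cap held free, the reading was near zero.
- **Bystanders:** the path kept clear of the colander, mugs and fork. I did not re-measure their positions at the end.

**What went wrong or disagreed**
- On the first try the bottle caught the edge of the recess at about 7 N. I lifted it 3 mm, shifted it 3 mm, and it went in.
- The side camera's cap reading at the end was partly blocked by the gripper and disagreed by a few mm, so I did not use it.

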